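Sort the microscope bench into its trays

ROBOT

A 6-joint arm with a two-finger parallel gripper is mounted at the origin on the work surface. World frame = base frame: x ahead of the robot, y to its left, z up, the work surface at z = 0. Lengths are in m, angles in rad, forces in N, time in s.
With the tool pointing down it reaches from about 0.275 to 0.75 m from the base axis. Payload 10.2 kg.
Tool frame: the origin (TCP) lies midway between the tips of the shut fingers; the grasp point (between the pads) lies 19 mm behind it; z points along the fingers, y is the line along which they close (so a half turn about z gives the same grasp; the last joint's range is limited). The gripper opens to 85 mm and grips with 20 to 120 N. Pads are 22 mm wide; open, the fingers measure 114 mm over their backs; the gripper's body (76 mm by 85 mm) begins 54 mm behind the grasp point. The pads swing forward as they close: fully open they stand 13 mm farther back than shut.
Start: joints at [0.891, 0.313, 1.498, -0, 1.331, -0.223], TCP at [0.232, 0.471, 0.231] pointing down, gripper open.
Joint ranges: [-2.94, 2.94], [-0.97, 2.17], [0.19, 2.56], [-1.23, 4.37], [0.02, 3.11], [-2.88, 2.88]. Speed limits (rad/s): [2.39, 2.39, 3.01, 3.14, 3.14, 3.14].

INTERFACE

Orientations are given as a unit quaternion [w, x, y, z].
In Python, from bench import ctrl gives the robot as it stands. The module is installed in compiled form; this text tells all that it offers.
- The arm moves only by the tool jog_arm, never from a script. Its argument "steps" is a list of rows, each a list of 7 numbers: the shift along the tool's x, y, z in m, then the turn, a rotation vector about the tool's x, y, z in degrees, then the finger opening in m, from 0 to 0.0854. In form: [[dx, dy, dz, rx, ry, rz, fingers], ...]. A call has 1 to 20 rows; each row shifts and turns the commanded pose from where the row before left it, along the tool's axes as they then stand; what a row does not reach is not made up. A row lasts 1/12 s, in which the tool goes at most 41.7 mm and 7.16 degrees, less where a joint would pass 70% of its speed; a pose out of reach is approached as far as the arm can. A call with a gripper value outside its range is refused whole. The fingers move at their own pace and stop on an object; the grip force is fixed at half the most. Time passes only in rows, so rows that do not move let the fingers close. It gives the time, the measured TCP pose, the force, the opening and the grip force at its end, in the units of the state.
- ctrl.read_state(): the state, without advancing time (a new reading comes with each control period).
- ctrl.snapshot(name): name is "side" or "top" or "wrist"; returns a dict with "pixels" (384x512x3 uint8, red, green, blue), "fovy" (degrees; the focal length in pixels is half the picture's height over the tangent of half this angle, whatever the lens; pixels are square), "cx", "cy" (the principal point, pixels), "R" (3x3) and "t" (3): a world point X has camera coordinates R X + t. Camera axes: x right, y down, z forward; pixel columns grow to the right and rows downward; lengths in m; the calibration is good to about 2 mm. A picture is of the moment at which its call begins. There is no depth.
- ctrl.close_job(): hands the job in; it is judged then, once.
The state is a dict: "clock": time; "q": joint angles; "joint_vel": joint speeds; "joint_torque": joint torques, N m; "tool_pos": TCP position; "eef_rot": TCP orientation; "wrist_force": force on the tool from outside, world axes, zero at the start; "wrist_torque": the same for the moment, N m; "width": opening from 0.0 (shut) to 1.0 (fully open); "grasp_force": force on a finger pad.
Only numpy, scipy, OpenCV 4.12 (cv2) and the standard library are available. Lean on these libraries where they do the work, as an engineer would, in place of code of your own. Each camera call takes 0.05 s, during which the arm holds its last target. There are 200 camera calls.

TASK

Put the bench away after the microscope session: stand one amber vial in each bay of the small two-bay tray, one flat metal tin in each bay of the large two-bay tray, and the black eyepiece in the round cup. Everything must stand upright on the floor of its own place, let go and still. Leave the glass dish with the shell where it is.

Things in the scene. Friction and masses are not known exactly. Their poses are not given: they have to be found in the camera images.
- vial_a: Amber glass sample vial with a white screw cap, standing upright: a cylinder 28 mm in diameter, 62 mm tall (the cap is the top 15 mm, also 28 mm wide), about 35 g. Origin at the centre of its underside, z up along its axis. The two vials are alike and interchangeable.
- vial_b: Amber glass sample vial with a white screw cap, standing upright: a cylinder 28 mm in diameter, 62 mm tall (the cap is the top 15 mm, also 28 mm wide), about 35 g. Origin at the centre of its underside, z up along its axis. The two vials are alike and interchangeable.
- tin_a: Squat round aluminium sample tin, standing upright: body 52 mm in diameter with a 54 mm lid (the top 16 mm), 40 mm tall, about 60 g. Origin at the centre of its underside, z up along its axis. The two tins are alike and interchangeable; the lid does not come off.
- tin_b: Squat round aluminium sample tin, standing upright: body 52 mm in diameter with a 54 mm lid (the top 16 mm), 40 mm tall, about 60 g. Origin at the centre of its underside, z up along its axis. The two tins are alike and interchangeable; the lid does not come off.
- eyepiece: Black microscope eyepiece, standing upright on its barrel: barrel 30 mm in diameter for the lower 24 mm, eyecup 37 mm in diameter above it, 48 mm tall in all, about 70 g. Origin at the centre of its underside, z up along its axis.
- narrow_tray: The small white tray for the vials, fixed to the bench: 60 mm along its x, 116 mm along its y, 16 mm high, open on top, with one wall across the middle making two square bays of 52 x 52 mm. Walls 4 mm thick and 16 mm high, floor 4 mm thick. Origin at the centre of its underside; the bays' centres lie at y = +28 mm and y = -28 mm in its frame.
- wide_tray: The large white tray for the tins, fixed to the bench: 84 mm along its x, 164 mm along its y, 16 mm high, open on top, with one wall across the middle making two square bays of 76 x 76 mm. Walls 4 mm thick and 16 mm high, floor 4 mm thick. Origin at the centre of its underside; the bays' centres lie at y = +40 mm and y = -40 mm in its frame.
- cup: Low round white cup for the eyepiece, fixed to the bench: 68 mm outside and 60 mm inside diameter, 16 mm high, floor 4 mm thick, open on top. Origin at the centre of its underside.
- dish: Bystander to be left where it is: open round glass dish, 60 mm in diameter, 14 mm high, with a brown shell standing in it up to 22 mm high, about 60 g, loose on the bench among the things to sort. Origin at the centre of its underside.
There are look-alikes about, which are no part of the job. Leave any green or pink look-alike of the vial_b alone.

How it is judged:
At the end, for the whole second after the job is handed in: One vial stands in each bay of the small tray (within 14 mm of its centre), one tin in each bay of the large tray (13 mm), the eyepiece in the cup (17 mm): undersides on the floor within 4 mm, upright within 0.12 rad, at rest. Any upright position inside the walls passes ((((x of vial_a in the frame of narrow_tray between -0.014 and 0.014 m and y of vial_a in the frame of narrow_tray between 0.014 and 0.042 m and z of vial_a in the frame of narrow_tray between 0 and 0.008 m) and (x of vial_b in the frame of narrow_tray between -0.014 and 0.014 m and y of vial_b in the frame of narrow_tray between -0.042 and -0.014 m and z of vial_b in the frame of narrow_tray between 0 and 0.008 m)) or ((x of vial_a in the frame of narrow_tray between -0.014 and 0.014 m and y of vial_a in the frame of narrow_tray between -0.042 and -0.014 m and z of vial_a in the frame of narrow_tray between 0 and 0.008 m) and (x of vial_b in the frame of narrow_tray between -0.014 and 0.014 m and y of vial_b in the frame of narrow_tray between 0.014 and 0.042 m and z of vial_b in the frame of narrow_tray between 0 and 0.008 m))) and (((x of tin_a in the frame of wide_tray between -0.013 and 0.013 m and y of tin_a in the frame of wide_tray between 0.027 and 0.053 m and z of tin_a in the frame of wide_tray between 0 and 0.008 m) and (x of tin_b in the frame of wide_tray between -0.013 and 0.013 m and y of tin_b in the frame of wide_tray between -0.053 and -0.027 m and z of tin_b in the frame of wide_tray between 0 and 0.008 m)) or ((x of tin_a in the frame of wide_tray between -0.013 and 0.013 m and y of tin_a in the frame of wide_tray between -0.053 and -0.027 m and z of tin_a in the frame of wide_tray between 0 and 0.008 m) and (x of tin_b in the frame of wide_tray between -0.013 and 0.013 m and y of tin_b in the frame of wide_tray between 0.027 and 0.053 m and z of tin_b in the frame of wide_tray between 0 and 0.008 m))) and horizontal distance between eyepiece and cup below 0.017 m and z of eyepiece in the frame of cup between 0 and 0.008 m and angle between each of vial_a, vial_b, tin_a, tin_b, eyepiece's own z axis and vertical below 0.12 rad and linear speed of each of vial_a, vial_b, tin_a, tin_b, eyepiece below 0.02 m/s and angular speed of each of vial_a, vial_b, tin_a, tin_b, eyepiece below 0.3 rad/s); the robot touches nothing.
It fails at once if the glass dish is moved by more than 15 mm (distance of dish from where it was at the start of the episode above 0.015 m).
It also fails if it takes over 109 s, if anything falls off the work surface, if the arm or the gripper's body presses on something with over 40 N, if the wrist force passes 120 N, or if a joint passes its speed limit or range.

## Working session

There is one attempt and no reset: what is moved stays moved. The work goes in short steps, Python scripts to look and compute and a tool call to move; the robot and the scene stay as the last step left them, time stands still between calls to the robot, and variables do not carry over. Pictures are saved under pics/ and viewed, at most 14 in all, crops included, and the job is handed in when it is done.

Besides the shell and the picture viewer there is one more tool, called after "Emit:" as name(argument=value, ...) on one line, values as JSON. jog_arm: Moves the arm, as the interface text tells. Its arguments: {"type":"object","properties":{"steps":{"type":"array"}},"required":["steps"]}

```bash
mkdir -p pics
cat > h.py <<'E'
import numpy as np, cv2
from bench import ctrl
def snap(n,save=None):
    s=ctrl.snapshot(n); p=np.asarray(s["pixels"]); s["pixels"]=p
    s["f"]=p.shape[0]/2/np.tan(np.radians(s["fovy"])/2); s["R"]=np.array(s["R"]); s["t"]=np.array(s["t"])
    if save: cv2.imwrite("pics/"+save,p[:,:,::-1]); np.savez("pics/"+save[:-4]+".npz",**s)
    return s
def ray(s,u,v):
    d=s["R"].T@np.array([(u-s["cx"])/s["f"],(v-s["cy"])/s["f"],1]); return -s["R"].T@s["t"],d/np.linalg.norm(d)
def plane(s,u,v,z):
    c,d=ray(s,u,v); return c+d*(z-c[2])/d[2]
def proj(s,X):
    x=s["R"]@np.array(X)+s["t"]; return s["f"]*x[0]/x[2]+s["cx"],s["f"]*x[1]/x[2]+s["cy"]
def tri(L):
    A=np.zeros((3,3));b=np.zeros(3)
    for c,d in L:
        M=np.eye(3)-np.outer(d,d);A+=M;b+=M@c
    return np.linalg.solve(A,b)
E
python3 - <<'E'
from h import *
for n in ("top","side","wrist"):
    s=snap(n,n+"0.png"); print(n,s["fovy"],s["cx"],s["cy"],-s["R"].T@s["t"],s["R"].round(3).tolist())
st=ctrl.read_state(); print({k:np.round(v,3).tolist() for k,v in st.items()})
E
```

```text
top 56.1899933110567 258.2805360077435 183.91914564303235 [ 0.49706016 -0.01028566  0.79065173] [[-0.028, -0.999, -0.031], [-0.998, 0.029, -0.049], [0.05, 0.03, -0.998]]
side 45.397309417874794 258.06626025092476 188.3575905603334 [0.42847621 0.75783417 0.82363232] [[-0.994, -0.11, -0.014], [-0.068, 0.707, -0.704], [0.087, -0.699, -0.71]]
wrist 59.093697481588144 254.97034515562808 188.53887850517364 [0.16992238 0.50218282 0.37439434] [[0.441, 0.898, -0.001], [0.864, -0.424, 0.271], [0.243, -0.121, -0.962]]
{'clock': 0.15, 'q': [0.891, 0.313, 1.498, 0.0, 1.331, -0.223], 'joint_vel': [0.002, -0.004, -0.002, -0.001, -0.001, 0.0], 'joint_torque': [0.001, -41.237, -25.98, -0.0, 0.003, -0.0], 'tool_pos': [0.231, 0.471, 0.231], 'eef_rot': [-0.0, 0.226, 0.974, -0.0], 'wrist_force': [-0.27, -0.263, -0.198], 'wrist_torque': [-0.023, 0.017, -0.036], 'grasp_force': 0.0, 'width': 1.003}
```

View pics/top0.png

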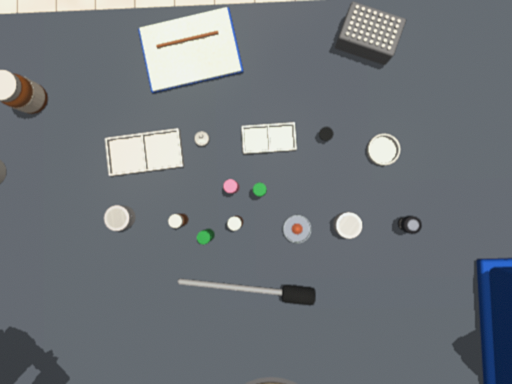

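View pics/side0.png

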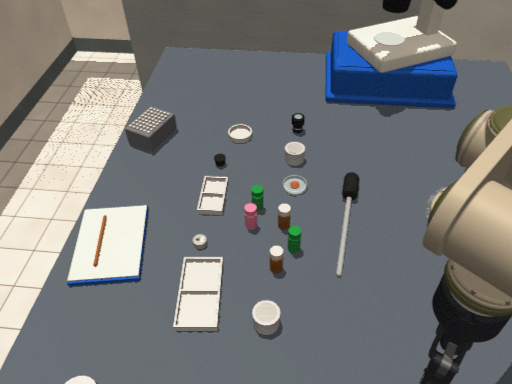

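The top view shows:
- Narrow tray at (269,138), wide tray at (144,152) and cup at (383,150).
- Dish at (297,229).
- **Vial candidates:** amber with white cap at (176,221) and (234,224), green at (204,237) and (259,189), pink at (230,186). I choose the amber ones.
- **Tin candidates:** (117,218) and (349,226). The small white ring at (202,139) and the cup at (383,150) are not tins.
- **Eyepiece candidates:** (411,225), tall with a grey lens, and the small black knob at (326,134). I choose (411,225).

I'll check these choices in one close crop.

Run:
```python
import cv2,numpy as np
t=cv2.imread("pics/top0.png");s=cv2.imread("pics/side0.png")
a=cv2.resize(t[115:255,90:440],None,fx=2.28,fy=2.28,interpolation=3)
b=cv2.resize(s[105:205,200:320],None,fx=2.5,fy=2.5,interpolation=3)
c=cv2.resize(s[200:340,170:320],None,fx=1.79,fy=1.79,interpolation=3)
o=np.zeros((600,800,3),np.uint8);o[:a.shape[0],:a.shape[1]]=a
o[330:330+b.shape[0],:b.shape[1]]=b;o[330:330+c.shape[0],400:400+c.shape[1]]=c
cv2.imwrite("pics/crop1.png",o)
```

```text
(no output)
```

View pics/crop1.png

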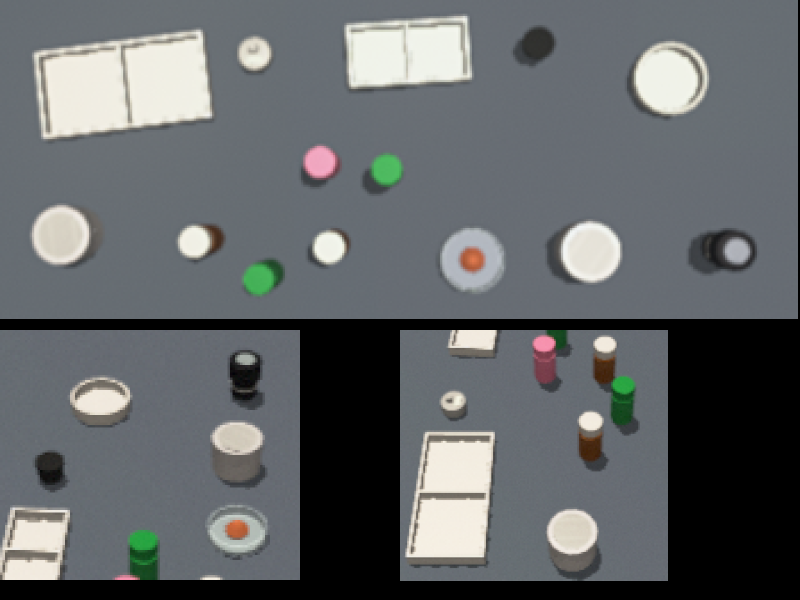

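The crop confirms the choices. Both amber vials have white caps, the two squat tins are at top-view (117,218) and (349,226), and the eyepiece with its grey lens is at (411,225). The small black and white knobs are decoys.

Run:
```python
import cv2,numpy as np
for n,x0,x1,y0,y1 in (("top",90,440,100,260),("side",150,330,90,345)):
    im=cv2.imread(f"pics/{n}0.png");h=cv2.cvtColor(im,cv2.COLOR_BGR2HSV)
    for th in (150,200,225):
        m=((h[...,2]>th)&(h[...,1]<60)).astype(np.uint8); m[:y0]=0;m[y1:]=0;m[:,:x0]=0;m[:,x1:]=0
        k,l,st,c=cv2.connectedComponentsWithStats(m)
        for i in range(1,k):
            if st[i,4]>12: print(n,th,st[i].tolist(),c[i].round(1))
for n,(x,y) in (("top",(117,218)),("top",(349,226)),("side",(267,312)),("side",(295,152)),("side",(277,253)),("side",(298,122))):
    im=cv2.imread(f"pics/{n}0.png"); print(n,x,y,im[y-14:y+22,x].max(1).tolist(), im[y,x-20:x+20].max(1).tolist())
```

```text
top 150 [241, 122, 56, 32, 1510] [268.5 137.4]
top 150 [104, 128, 79, 48, 2825] [143.7 151.8]
top 150 [194, 131, 15, 15, 167] [201.2 137.9]
top 150 [368, 133, 33, 32, 776] [383.4 149.1]
top 150 [104, 205, 25, 26, 525] [116.  217.6]
top 150 [336, 212, 26, 27, 557] [348.7 224.9]
top 150 [168, 214, 14, 14, 161] [174.6 220.6]
top 150 [284, 215, 27, 27, 498] [296.9 228.2]
top 150 [227, 216, 15, 15, 167] [233.9 223.2]
top 150 [408, 220, 11, 10, 84] [412.8 224.6]
top 200 [242, 122, 55, 31, 1281] [267.9 138. ]
top 200 [105, 129, 78, 46, 2500] [144.5 152.1]
top 200 [195, 132, 13, 13, 124] [201.2 138.2]
top 200 [369, 134, 31, 31, 665] [382.9 149.4]
top 200 [105, 206, 24, 24, 470] [116.3 217.5]
top 200 [337, 213, 25, 25, 512] [348.8 225. ]
top 200 [169, 214, 13, 14, 136] [174.8 220.6]
top 200 [228, 217, 13, 13, 138] [234. 223.]
top 225 [242, 127, 52, 26, 1080] [267.6 139.2]
top 225 [145, 129, 37, 41, 1133] [163.2 150.7]
top 225 [196, 134, 12, 11, 70] [202.  139.7]
top 225 [109, 136, 37, 39, 1101] [127.2 155.5]
top 225 [369, 137, 27, 27, 557] [381.7 150. ]
top 225 [105, 206, 24, 24, 143] [117.3 
[... 3136 characters left out ...]
, 113, 119, 153, 242, 242, 242, 242, 242, 242, 242, 243, 242, 237, 148, 112, 113, 110, 103, 103, 75, 70, 70, 68, 70, 69, 69, 70, 71, 71, 67, 62, 65] [115, 114, 116, 114, 113, 115, 113, 115, 116, 113, 114, 115, 107, 157, 227, 243, 243, 243, 242, 243, 243, 242, 242, 242, 234, 182, 103, 116, 114, 116, 114, 115, 113, 94, 66, 59, 58, 64, 56, 65]
side 298 122 [115, 111, 113, 114, 106, 64, 119, 175, 175, 171, 167, 44, 27, 19, 13, 9, 25, 8, 10, 13, 35, 82, 25, 12, 18, 43, 64, 73, 98, 116, 112, 114, 115, 124, 184, 220] [114, 114, 113, 115, 112, 115, 113, 114, 114, 115, 113, 114, 117, 87, 13, 8, 9, 16, 11, 15, 13, 12, 14, 18, 16, 28, 81, 113, 114, 115, 113, 114, 112, 114, 113, 115, 113, 113, 112, 111]
```

```bash
cat > m.py <<'E'
from h import *
T=dict(np.load("pics/top0.npz"));S=dict(np.load("pics/side0.npz"))
for s in (T,S): s["f"]=float(s["f"])
def comp(s,p,th):
    h=cv2.cvtColor(s["pixels"],cv2.COLOR_RGB2HSV); m=((h[...,2]>th)&(h[...,1]<60)).astype(np.uint8)
    l=cv2.connectedComponents(m)[1]; m=(l==l[p[1],p[0]]).astype(np.uint8)
    return m,max(cv2.findContours(m,0,cv2.CHAIN_APPROX_NONE)[0],key=len)
def ell(s,p,th): return cv2.fitEllipse(cv2.convexHull(comp(s,p,th)[1]))
if __name__=="__main__":
    def cen(s,p,th=150): return cv2.fitEllipse(cv2.convexHull(comp(s,p,th)[1]))
    for n,a,b in (("tinL",(117,218),(267,312)),("tinR",(349,226),(295,148)),("vialL",(175,221),(276,250)),("vialR",(234,223),(284,207)),("eye",(413,225),(298,116)),("cup",(383,150),(240,133)),("dish",(290,222),(294,190))):
        try:
            ea,eb=cen(T,a),cen(S,b); print(n,tri([ray(T,*ea[0]),ray(S,*eb[0])]).round(4),"size px",np.round(ea[1],1),np.round(eb[1],1))
        except Exception as e: print(n,e)
    for n,a,b in (("narrow",(255,140),(215,187)),("wide",(130,155),(202,276))):
        for s,p in ((T,a),(S,b)):
            c=cv2.convexHull(comp(s,p,150)[1]); q=cv2.approxPolyN(c,4)[0].astype(float)
            s["q"]=q; r=cv2.minAreaRect(np.array([plane(s,*x,0.016)[:2]*1000 for x in c[:,0].astype(float)],np.float32)); print(n,"rect@16mm",np.round(r[0],1),np.round(r[1],1),round(r[2],1))
        for qa in T["q"]:
            r=min((tri([ray(T,*qa),ray(S,*qb)]) for qb in S["q"]),key=lambda X:np.hypot(*(np.array(proj(T,X))-qa)))
            print(n,"corner",r.round(4))
E
python3 m.py
```

```text
tinL [0.4732 0.3137 0.04  ] size px [25.3 26. ] [25.3 28.3]
tinR [ 0.4455 -0.1721  0.0409] size px [26.2 26.5] [13.  20.3]
vialL [0.4648 0.1835 0.0626] size px [13.7 14.2] [10.8 13.8]
vialR [0.4565 0.0628 0.0626] size px [14.1 14.3] [ 9.4 12.5]
eye [ 0.4431 -0.2991  0.0492] size px [ 9.6 10.3] [3.5 6.2]
cup [ 0.6041 -0.2588  0.0165] size px [31.7 32.5] [14.7 24.2]
dish [ 0.4384 -0.0681  0.0035] size px [27.  27.6] [15.  22.5]
narrow rect@16mm [636.6 -12.2] [ 61.7 117.5] 2.0
narrow rect@16mm [638.4 -13.3] [ 61.7 116.9] 2.0
narrow corner [ 0.6073 -0.0704  0.0197]
narrow corner [0.6042 0.0462 0.0165]
narrow corner [0.666  0.0468 0.0175]
narrow corner [ 0.6708 -0.0709  0.0136]
wide rect@16mm [614.2 263.2] [ 85.9 165.6] 5.7
wide rect@16mm [616.  262.5] [ 85.3 162.3] 5.7
wide corner [ 0.6022  0.2271 -0.1991]
wide corner [0.5638 0.3401 0.0187]
wide corner [0.6497 0.3487 0.0181]
wide corner [0.6665 0.1854 0.0149]
```

Triangulated heights match the text: tins 40 mm, vials 62.6 mm, eyepiece about 49 mm, cup and tray rims about 17 mm. First I turn the tool so that it closes along world x, then go above the left vial.

Emit:
jog_arm(steps=[[0,0,0,0,0,7.1,0.05],[0,0,0,0,0,7.1,0.05],[0,0,0,0,0,7.1,0.05],[0,0,0,0,0,7.1,0.05],[0,0,0,0,0,7.1,0.05],[0,0,0,0,0,7.1,0.05],[0,0,0,0,0,7.1,0.05],[0,0,0,0,0,7.1,0.05],[0,0,0,0,0,7.1,0.05],[-0.029,0.0234,0,0,0,0,0.05],[-0.029,0.0234,0,0,0,0,0.05],[-0.029,0.0234,0,0,0,0,0.05],[-0.029,0.0234,0,0,0,0,0.05],[-0.029,0.0234,0,0,0,0,0.05],[-0.029,0.0234,0,0,0,0,0.05],[-0.029,0.0234,0,0,0,0,0.05],[-0.029,0.0234,0,0,0,0,0.05],[-0.029,0.0234,0,0,0,0,0.05],[-0.029,0.0234,0,0,0,0,0.05],[0,0,0,0,0,0,0.05]])

```text
clock: 1.82
tool_pos: [0.4682, 0.1765, 0.2308]
eef_rot: [0.001, 0.709, 0.705, -0.0]
wrist_force: [0.3, 0.2, -0.5]
width: 0.589
grasp_force: 0.0
```

Run:
```python
from h import *
s=snap("wrist","w1.png"); print(ctrl.read_state()["tool_pos"])
h=cv2.cvtColor(s["pixels"],cv2.COLOR_RGB2HSV); m=((h[...,2]>150)&(h[...,1]<60)).astype(np.uint8)
k,l,st,c=cv2.connectedComponentsWithStats(m)
for i in range(1,k):
    if st[i,4]>150: print(st[i],plane(s,*c[i],0.062).round(4))
```

```text
[0.46654776 0.1786142  0.23077131]
[ 229    0   60   45 2252] [0.4719 0.3053 0.062 ]
[  356     0    90   158 11971] [0.5931 0.2609 0.062 ]
[ 121  144   11  146 1259] [0.3414 0.1314 0.062 ]
[235 146  31  30 700] [0.4635 0.1852 0.062 ]
[397 182  28  26 560] [0.6178 0.1506 0.062 ]
[230 264  27  24 522] [0.4555 0.0641 0.062 ]
[371 267  52  26 882] [0.6133 0.0613 0.062 ]
[211 324  45  24 584] [ 0.4444 -0.0076  0.062 ]
```

View pics/w1.png

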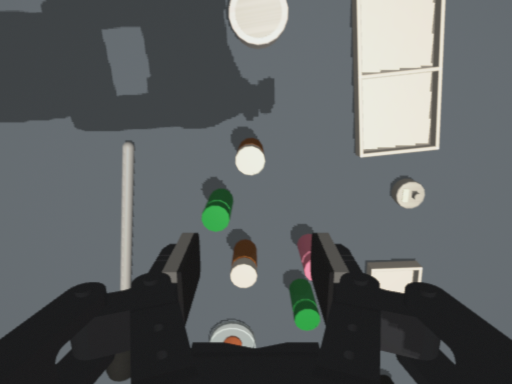

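The wrist view agrees with the triangulation to about 2 mm: left vial cap at pixel (250,158), right one at (243,274). I descend on the left vial and grip it.

Emit:
jog_arm(steps=[[0.003,-0.001,0.02,0,0,0,0.05],[0,0,0.03,0,0,0,0.05],[0,0,0.03,0,0,0,0.05],[0,0,0.03,0,0,0,0.05],[0,0,0.03,0,0,0,0.05],[0,0,0.03,0,0,0,0.05],[0,0,0.02,0,0,0,0.05],[0,0,0.014,0,0,0,0.05],[0,0,0,0,0,0,0.05],[0,0,0,0,0,0,0.05],[0,0,0,0,0,0,0.0],[0,0,0,0,0,0,0.0],[0,0,0,0,0,0,0.0],[0,0,0,0,0,0,0.0],[0,0,0,0,0,0,0.0],[0,0,0,0,0,0,0.0]])

```text
clock: 3.2
tool_pos: [0.4646, 0.1842, 0.0286]
eef_rot: [0.0, 0.708, 0.707, 0.001]
wrist_force: [-1.6, 0.8, 6.0]
width: 0.309
grasp_force: 58.5
```

Emit:
jog_arm(steps=[[0,0,-0.02,0,0,0,0],[0,0,-0.03,0,0,0,0],[0,0,-0.03,0,0,0,0],[0,0,-0.03,0,0,0,0],[-0.0211,0.0215,0,0,0,0,0],[-0.0211,0.0215,0,0,0,0,0],[-0.0211,0.0215,0,0,0,0,0],[-0.0211,0.0215,0,0,0,0,0],[-0.0211,0.0215,0,0,0,0,0],[-0.0211,0.0215,0,0,0,0,0],[-0.0211,0.0215,0,0,0,0,0],[-0.0211,0.0215,0,0,0,0,0],[0,0,0,0,0,0,0],[0,0,0,0,0,0,0],[0,0,0,0,0,0,0],[0,0,0,0,0,0,0]])

```text
clock: 4.53
tool_pos: [0.6355, 0.0158, 0.1377]
eef_rot: [-0.0, 0.707, 0.707, 0.0]
wrist_force: [-0.0, -0.2, -0.1]
width: 0.31
grasp_force: 59.1
```

Emit:
jog_arm(steps=[[0,0.001,0.02,0,0,0,0],[0,0,0.03,0,0,0,0],[0,0,0.025,0,0,0,0],[0,0,0.015,0,0,0,0],[0,0,0.01,0,0,0,0],[0,0,0.0045,0,0,0,0],[0,0,0,0,0,0,0],[0,0,0,0,0,0,0],[0,0,0,0,0,0,0]])

```text
clock: 5.28
tool_pos: [0.6374, 0.015, 0.0338]
eef_rot: [0.001, 0.707, 0.707, 0.001]
wrist_force: [0.4, 0.0, 0.4]
width: 0.306
grasp_force: 59.1
```

Emit:
jog_arm(steps=[[0,0,0.0005,0,0,0,0.03],[0,0,0,0,0,0,0.04],[0,0,0,0,0,0,0.045],[0,0,0,0,0,0,0.045],[0,0,-0.02,0,0,0,0.045],[0,0,-0.03,0,0,0,0.05],[0,0,-0.03,0,0,0,0.05],[0,0,-0.04,0,0,0,0.05],[0.0061,-0.0226,0,0,0,0,0.05],[0.0061,-0.0226,0,0,0,0,0.05],[0.0061,-0.0226,0,0,0,0,0.05],[0.0061,-0.0226,0,0,0,0,0.05],[0.0061,-0.0226,0,0,0,0,0.05],[0.0061,-0.0226,0,0,0,0,0.05],[0.0061,-0.0226,0,0,0,0,0.05],[0.0061,-0.0226,0,0,0,0,0.05],[0,0,0,0,0,0,0.05],[0,0,0,0,0,0,0.05],[0,0,0,0,0,0,0.05],[0,0,0,0,0,0,0.05]])

```text
clock: 6.95
tool_pos: [0.457, 0.0636, 0.1524]
eef_rot: [0.0, 0.708, 0.707, 0.0]
wrist_force: [-0.7, -0.3, 0.1]
width: 0.585
grasp_force: 0.0
```

Run:
```python
from h import *
s=snap("top","t2.png"); z=snap("side","s2.png")
a=cv2.resize(s["pixels"][90:260,90:440,::-1],None,fx=2.2,fy=2.2); b=z["pixels"][140:345,150:350,::-1]
o=np.zeros((600,800,3),np.uint8); o[:374,:770]=a; o[380:585,:200]=b; cv2.imwrite("pics/c2.png",o)
```

```text
(no output)
```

View pics/c2.png

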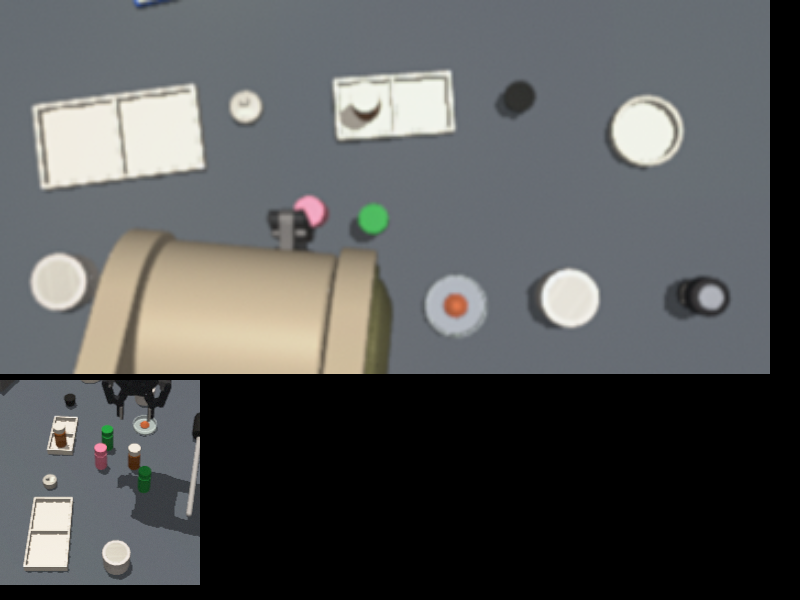

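The first vial stands in the left bay (enlarged crop at (366,100)). The right vial is next.

Emit:
jog_arm(steps=[[0,-0.001,0.02,0,0,0,0.05],[0,0,0.03,0,0,0,0.05],[0,0,0.03,0,0,0,0.05],[0,0,0.025,0,0,0,0.05],[0,0,0.019,0,0,0,0.05],[0,0,0,0,0,0,0.05],[0,0,0,0,0,0,0.05],[0,0,0,0,0,0,0],[0,0,0,0,0,0,0],[0,0,0,0,0,0,0],[0,0,0,0,0,0,0],[0,0,0,0,0,0,0],[0,0,0,0,0,0,0]])

```text
clock: 8.13
tool_pos: [0.4562, 0.0638, 0.0297]
eef_rot: [0.001, 0.708, 0.707, 0.001]
wrist_force: [-0.4, -0.0, 7.6]
width: 0.306
grasp_force: 58.5
```

Emit:
jog_arm(steps=[[0,0,-0.02,0,0,0,0],[0,0,-0.03,0,0,0,0],[0,0,-0.03,0,0,0,0],[0,0,-0.03,0,0,0,0],[-0.0131,0.0228,0,0,0,0,0],[-0.0131,0.0228,0,0,0,0,0],[-0.0131,0.0228,0,0,0,0,0],[-0.0131,0.0228,0,0,0,0,0],[-0.0131,0.0228,0,0,0,0,0],[-0.0131,0.0228,0,0,0,0,0],[-0.0131,0.0228,0,0,0,0,0],[-0.0131,0.0228,0,0,0,0,0],[0,0,0,0,0,0,0],[0,0,0,0,0,0,0],[0,0,0,0,0,0,0],[0,0,0,0,0,0,0]])

```text
clock: 9.47
tool_pos: [0.637, -0.0405, 0.1388]
eef_rot: [-0.0, 0.707, 0.707, 0.0]
wrist_force: [-0.1, 0.4, -1.0]
width: 0.308
grasp_force: 59.1
```

Lower to 0.035, then release, rise and travel to the right tin with the fingers opened wide on the way.

Emit:
jog_arm(steps=[[0,0.001,0.02,0,0,0,0],[0,0,0.03,0,0,0,0],[0,0,0.025,0,0,0,0],[0,0,0.015,0,0,0,0],[0,0,0.01,0,0,0,0],[0,0,0.0045,0,0,0,0],[0,0,0,0,0,0,0],[0,0,0,0,0,0,0],[0,0,0,0,0,0,0.03],[0,0,0,0,0,0,0.04],[0,0,0,0,0,0,0.045],[0,0,0,0,0,0,0.045],[0,0,-0.02,0,0,0,0.045],[0,0,-0.03,0,0,0,0.05],[0,0,-0.03,0,0,0,0.06],[0,0,-0.03,0,0,0,0.07]])

```text
clock: 10.8
tool_pos: [0.6383, -0.0411, 0.1452]
eef_rot: [-0.0, 0.708, 0.707, -0.0]
wrist_force: [-0.3, -0.7, 0.1]
width: 0.814
grasp_force: 0.0
```

Emit:
jog_arm(steps=[[-0.0131,-0.0193,0,0,0,0,0.076],[-0.0131,-0.0193,0,0,0,0,0.076],[-0.0131,-0.0193,0,0,0,0,0.076],[-0.0131,-0.0193,0,0,0,0,0.076],[-0.0131,-0.0193,0,0,0,0,0.076],[-0.0131,-0.0193,0,0,0,0,0.076],[-0.0131,-0.0193,0,0,0,0,0.076],[-0.0131,-0.0193,0,0,0,0,0.076],[-0.0131,-0.0193,0,0,0,0,0.076],[-0.0131,-0.0193,0,0,0,0,0.076],[0,0,0,0,0,0,0.076],[0,0,0,0,0,0,0.076],[0,0,0,0,0,0,0.076],[0,0,0,0,0,0,0.076]])

```text
clock: 11.97
tool_pos: [0.446, -0.1715, 0.1438]
eef_rot: [0.0, 0.707, 0.707, 0.0]
wrist_force: [-0.5, 1.2, -0.4]
width: 0.886
grasp_force: 0.0
```

Run:
```python
from h import *
s=snap("wrist","w3.png"); print(ctrl.read_state()["tool_pos"])
h=cv2.cvtColor(s["pixels"],cv2.COLOR_RGB2HSV); m=((h[...,2]>150)&(h[...,1]<60)).astype(np.uint8)
k,l,st,c=cv2.connectedComponentsWithStats(m)
for i in range(1,k):
    if st[i,4]>150: print(st[i],plane(s,*c[i],0.04).round(4),plane(s,*c[i],0.048).round(4))
t=snap("top","t3.png"); print([ell for ell in [None]])
m=((cv2.cvtColor(t["pixels"],cv2.COLOR_RGB2HSV)[...,2]>200)).astype(np.uint8)
k,l,st,c=cv2.connectedComponentsWithStats(m)
for i in range(1,k):
    if 220<c[i][0]<320 and 100<c[i][1]<180 and st[i,4]>30: print("top",st[i],c[i].round(1))
cv2.imwrite("pics/c3.png",np.hstack([s["pixels"][:,:,::-1][:, :400],cv2.resize(t["pixels"][110:180,220:320,::-1],(384,384))[:, :384]]))
```

```text
[ 0.44593656 -0.17144042  0.14375325]
[ 204    0   81   85 4223] [ 0.4392 -0.0698  0.04  ] [ 0.4394 -0.0708  0.048 ]
[ 474    0   38   50 1210] [ 0.6038 -0.061   0.04  ] [ 0.5987 -0.0623  0.048 ]
[ 218  154   71   68 3732] [ 0.4448 -0.1712  0.04  ] [ 0.4449 -0.169   0.048 ]
[ 395  240   75   63 2757] [ 0.5905 -0.2372  0.04  ] [ 0.5858 -0.2328  0.048 ]
[239 327  25  21 421] [ 0.4427 -0.3057  0.04  ] [ 0.4428 -0.2991  0.048 ]
[None]
top [ 242  122   55   31 1019] [268.7 136.8]
```

View pics/c3.png

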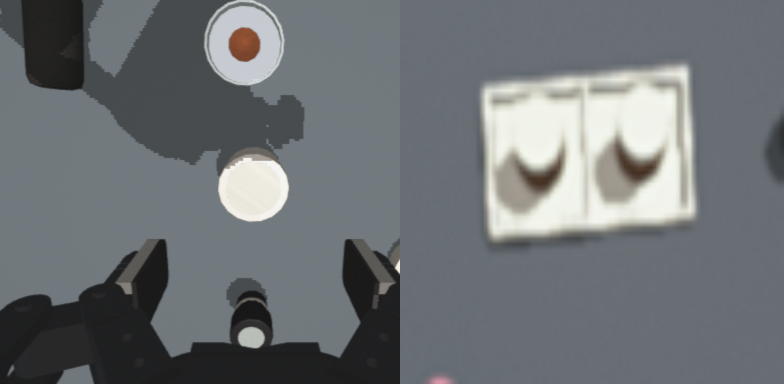

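Both vials stand in the narrow tray, one per bay. The wrist view puts the right tin at pixel (253,187), which is (0.4448,-0.171), in agreement. I descend on it.

Emit:
jog_arm(steps=[[0,-0.001,0.02,0,0,0,0.076],[0,0,0.03,0,0,0,0.076],[0,0,0.03,0,0,0,0.076],[0,0,0.025,0,0,0,0.076],[0,0,0.015,0,0,0,0.076],[0,0,0.0085,0,0,0,0.076],[0,0,0,0,0,0,0.076],[0,0,0,0,0,0,0.076],[0,0,0,0,0,0,0],[0,0,0,0,0,0,0],[0,0,0,0,0,0,0],[0,0,0,0,0,0,0],[0,0,0,0,0,0,0]])

```text
clock: 13.15
tool_pos: [0.4451, -0.1723, 0.0168]
eef_rot: [0.001, 0.708, 0.707, 0.0]
wrist_force: [-1.1, 2.3, 8.3]
width: 0.612
grasp_force: 61.8
```

Emit:
jog_arm(steps=[[0,0,-0.02,0,0,0,0],[0,0,-0.03,0,0,0,0],[0,0,-0.035,0,0,0,0],[0,0,-0.035,0,0,0,0],[0.03,0.0134,0,0,0,0,0],[0.03,0.0134,0,0,0,0,0],[0.03,0.0134,0,0,0,0,0],[0.03,0.0134,0,0,0,0,0],[0.03,0.0134,0,0,0,0,0],[0.03,0.0134,0,0,0,0,0],[0.03,0.0134,0,0,0,0,0],[0.03,0.0134,0,0,0,0,0],[0.03,0.0134,0,0,0,0,0],[0.03,0.0134,0,0,0,0,0],[0.03,0.0134,0,0,0,0,0],[0.03,0.0134,0,0,0,0,0],[0.03,0.0134,0,0,0,0,0],[0,0,0,0,0,0,0],[0,0,0,0,0,0,0],[0,0,0,0,0,0,0]])

```text
clock: 14.82
tool_pos: [0.6189, 0.2175, 0.1356]
eef_rot: [0.0, 0.708, 0.707, -0.0]
wrist_force: [-0.1, -0.2, 0.2]
width: 0.605
grasp_force: 62.9
```

Emit:
jog_arm(steps=[[0.005,0,0.02,0,0,0,0],[0,0,0.03,0,0,0,0],[0,0,0.03,0,0,0,0],[0,0,0.02,0,0,0,0],[0,0,0.01,0,0,0,0],[0,0,0.0035,0,0,0,0],[0,0,0,0,0,0,0],[0,0,0,0,0,0,0],[0,0,0,0,0,0,0]])

```text
clock: 15.57
tool_pos: [0.6199, 0.2228, 0.0235]
eef_rot: [0.001, 0.708, 0.707, 0.001]
wrist_force: [-0.4, -0.2, -0.0]
width: 0.608
grasp_force: 63.0
```

Emit:
jog_arm(steps=[[0,0,0.001,0,0,0,0],[0,0,0,0,0,0,0],[0,0,0,0,0,0,0.057],[0,0,0,0,0,0,0.062],[0,0,0,0,0,0,0.068],[0,0,0,0,0,0,0.07],[0,0,-0.02,0,0,0,0.07],[0,0,-0.03,0,0,0,0.076],[0,0,-0.04,0,0,0,0.076],[0,0,-0.03,0,0,0,0.076],[0.0152,-0.0244,0,0,0,0,0.076],[0.0152,-0.0244,0,0,0,0,0.076],[0.0152,-0.0244,0,0,0,0,0.076],[0.0152,-0.0244,0,0,0,0,0.076],[0.0152,-0.0244,0,0,0,0,0.076],[0.0152,-0.0244,0,0,0,0,0.076],[0,0,0,0,0,0,0.076],[0,0,0,0,0,0,0.076],[0,0,0,0,0,0,0.076]])

```text
clock: 17.15
tool_pos: [0.4734, 0.3141, 0.141]
eef_rot: [0.0, 0.708, 0.707, 0.0]
wrist_force: [1.0, 0.2, -0.7]
width: 0.892
grasp_force: 0.0
```

Run:
```python
from h import *
s=snap("wrist","w4.png"); print(ctrl.read_state()["tool_pos"])
h=cv2.cvtColor(s["pixels"],cv2.COLOR_RGB2HSV); m=((h[...,2]>150)&(h[...,1]<60)).astype(np.uint8)
k,l,st,c=cv2.connectedComponentsWithStats(m)
for i in range(1,k):
    if st[i,4]>150: print(st[i],plane(s,*c[i],0.04).round(4))
```

```text
[0.47363244 0.31380972 0.1408606 ]
[  369   138   108   168 10970] [0.601  0.3008 0.04  ]
[ 219  160   71   63 3308] [0.474  0.3122 0.04  ]
```

View pics/w4.png

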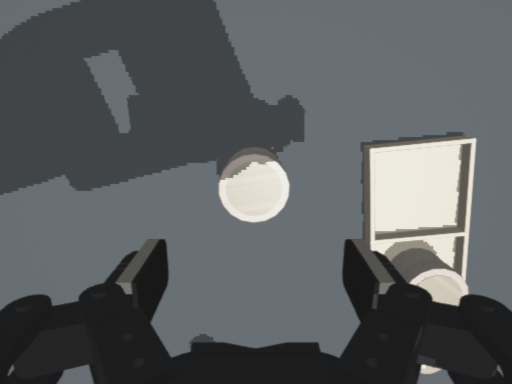

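The right tin stands in its bay (432,285), and the left tin at (254,187) lies centred under the gripper. I pick it up.

Emit:
jog_arm(steps=[[-0.001,0,0.02,0,0,0,0.076],[0,0,0.03,0,0,0,0.076],[0,0,0.03,0,0,0,0.076],[0,0,0.025,0,0,0,0.076],[0,0,0.015,0,0,0,0.076],[0,0,0.006,0,0,0,0.076],[0,0,0,0,0,0,0.076],[0,0,0,0,0,0,0.076],[0,0,0,0,0,0,0],[0,0,0,0,0,0,0],[0,0,0,0,0,0,0],[0,0,0,0,0,0,0],[0,0,0,0,0,0,0]])

```text
clock: 18.28
tool_pos: [0.4737, 0.3136, 0.0165]
eef_rot: [0.001, 0.708, 0.707, 0.001]
wrist_force: [-0.8, -1.0, 5.7]
width: 0.611
grasp_force: 62.5
```

Emit:
jog_arm(steps=[[0,0,-0.02,0,0,0,0],[0,0,-0.03,0,0,0,0],[0,0,-0.03,0,0,0,0],[-0.0018,0.0229,0,0,0,0,0],[-0.0018,0.0229,0,0,0,0,0],[-0.0018,0.0229,0,0,0,0,0],[-0.0018,0.0229,0,0,0,0,0],[-0.0018,0.0229,0,0,0,0,0],[-0.0018,0.0229,0,0,0,0,0],[0,0,0,0,0,0,0],[0,0,0,0,0,0,0],[0,0,0,0,0,0,0],[0,0,0.02,0,0,0,0],[0,0,0.03,0,0,0,0],[0,0,0.02,0,0,0,0],[0,0,0.01,0,0,0,0],[0,0,0.0035,0,0,0,0],[0,0,0,0,0,0,0],[0,0,0,0,0,0,0],[0,0,0,0,0,0,0]])

```text
clock: 19.95
tool_pos: [0.6096, 0.303, 0.018]
eef_rot: [0.0, 0.707, 0.707, 0.0]
wrist_force: [-20.0, -8.5, 40.5]
width: 0.613
grasp_force: 70.7
```

Force is 40 N because I lowered 8 mm too far. I back off at once before letting go.

Emit:
jog_arm(steps=[[0,0,-0.0065,0,0,0,0],[0,0,0,0,0,0,0],[0,0,0,0,0,0,0]])

```text
clock: 20.2
tool_pos: [0.6098, 0.3027, 0.0184]
eef_rot: [0.0, 0.707, 0.707, 0.0]
wrist_force: [-0.0, -0.8, -0.4]
width: 0.61
grasp_force: 66.9
```

Emit:
jog_arm(steps=[[0,0,0,0,0,0,0.057],[0,0,0,0,0,0,0.062],[0,0,0,0,0,0,0.068],[0,0,0,0,0,0,0.07],[0,0,-0.02,0,0,0,0.07],[0,0,-0.03,0,0,0,0.07],[0,0,-0.04,0,0,0,0.06],[0,0,-0.03,0,0,0,0.06],[-0.04,-0.011,0,0,0,0,0.06],[-0.04,-0.011,0,0,0,0,0.06],[-0.04,-0.011,0,0,0,0,0.06],[-0.04,-0.011,0,0,0,0,0.06],[-0.04,-0.011,0,0,0,0,0.06],[-0.04,-0.011,0,0,0,0,0.06],[-0.04,-0.011,0,0,0,0,0.06],[-0.04,-0.011,0,0,0,0,0.06],[-0.04,-0.011,0,0,0,0,0.06],[-0.04,-0.011,0,0,0,0,0.06],[-0.04,-0.011,0,0,0,0,0.06],[-0.04,-0.011,0,0,0,0,0.06]])

```text
clock: 21.87
tool_pos: [0.4767, -0.1794, 0.1379]
eef_rot: [0.0, 0.708, 0.707, 0.0]
wrist_force: [0.6, -0.6, 0.2]
width: 0.703
grasp_force: 0.0
```

Emit:
jog_arm(steps=[[-0.0244,-0.0069,0,0,0,0,0.06],[-0.0244,-0.0069,0,0,0,0,0.06],[-0.0244,-0.0069,0,0,0,0,0.06],[-0.0244,-0.0069,0,0,0,0,0.06],[-0.0244,-0.0069,0,0,0,0,0.06],[0,0,0,0,0,0,0.06],[0,0,0,0,0,0,0.06],[0,0,0,0,0,0,0.06]])

```text
clock: 22.53
tool_pos: [0.443, -0.2989, 0.1377]
eef_rot: [-0.0, 0.708, 0.707, 0.0]
wrist_force: [0.3, 0.7, 0.3]
width: 0.702
grasp_force: 0.0
```

Run:
```python
from h import *
s=snap("wrist","w5.png"); t=snap("top","t5.png"); z=snap("side","s5.png"); print(ctrl.read_state()["tool_pos"])
h=cv2.cvtColor(s["pixels"],cv2.COLOR_RGB2HSV); m=((h[...,2]>130)&(h[...,1]<60)).astype(np.uint8)
k,l,st,c=cv2.connectedComponentsWithStats(m)
for i in range(1,k):
    if st[i,4]>150: print(st[i],plane(s,*c[i],0.048).round(4),plane(s,*c[i],0.016).round(4))
o=np.zeros((600,800,3),np.uint8); o[:384,:512]=s["pixels"][:,:,::-1]
o[:200,520:800]=cv2.resize(t["pixels"][115:190,95:200,::-1],(280,200)); o[210:510,520:780]=cv2.resize(z["pixels"][170:340,160:307,::-1],(260,300))
cv2.imwrite("pics/c5.png",o)
```

```text
[ 0.44323499 -0.29858361  0.1378335 ]
[     0      0    512    352 117534] [ 0.4572 -0.2828  0.048 ] [ 0.4591 -0.2901  0.016 ]
[  73    0   95   66 3294] [ 0.3552 -0.1875  0.048 ] [ 0.3431 -0.1817  0.016 ]
[239 179  32  30 739] [ 0.4427 -0.2988  0.048 ] [ 0.4426 -0.3084  0.016 ]
[388 355  40  29 785] [ 0.569  -0.4557  0.048 ] [ 0.5863 -0.4868  0.016 ]
```

View pics/c5.png

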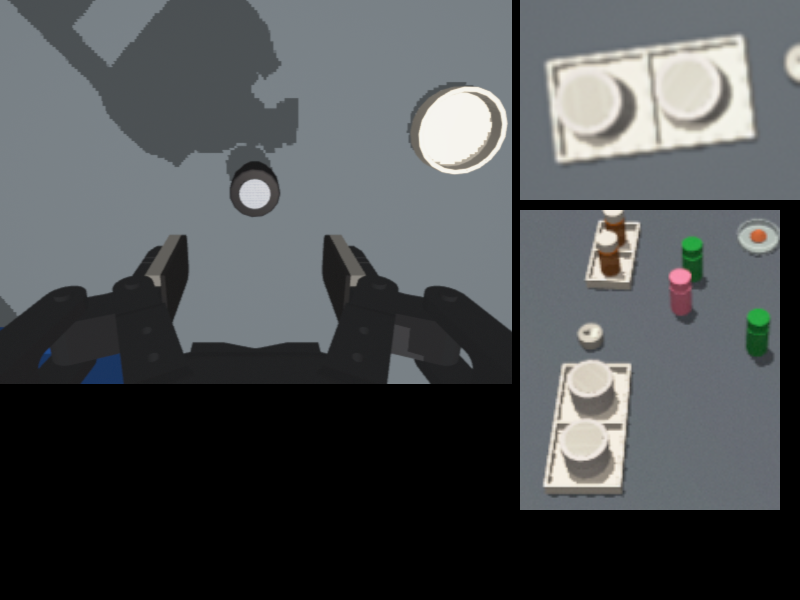

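Both tins stand in their bays, and the eyepiece lens at pixel (255,194) gives (0.4427,-0.2988), under the gripper. I grip it.

Emit:
jog_arm(steps=[[0,0,0.02,0,0,0,0.06],[0,0,0.03,0,0,0,0.06],[0,0,0.03,0,0,0,0.06],[0,0,0.025,0,0,0,0.06],[0,0,0.012,0,0,0,0.06],[0,0,0.004,0,0,0,0.06],[0,0,0,0,0,0,0.06],[0,0,0,0,0,0,0.06],[0,0,0,0,0,0,0],[0,0,0,0,0,0,0],[0,0,0,0,0,0,0],[0,0,0,0,0,0,0],[0,0,0,0,0,0,0]])

```text
clock: 23.77
tool_pos: [0.4435, -0.2999, 0.0181]
eef_rot: [0.001, 0.708, 0.707, 0.0]
wrist_force: [-2.0, 0.9, 5.1]
width: 0.414
grasp_force: 59.5
```

Emit:
jog_arm(steps=[[0,0,-0.02,0,0,0,0],[0,0,-0.03,0,0,0,0],[0,0,-0.03,0,0,0,0],[0,0,-0.02,0,0,0,0],[0.0051,0.0201,0,0,0,0,0],[0.0051,0.0201,0,0,0,0,0],[0.0051,0.0201,0,0,0,0,0],[0.0051,0.0201,0,0,0,0,0],[0.0051,0.0201,0,0,0,0,0],[0.0051,0.0201,0,0,0,0,0],[0.0051,0.0201,0,0,0,0,0],[0.0051,0.0201,0,0,0,0,0],[0,0,0,0,0,0,0],[0,0,0,0,0,0,0],[0,0,0,0,0,0,0],[0,0,0,0,0,0,0]])

```text
clock: 25.1
tool_pos: [0.6031, -0.2593, 0.1171]
eef_rot: [-0.0, 0.708, 0.706, -0.0]
wrist_force: [0.0, 0.3, -1.5]
width: 0.413
grasp_force: 60.1
```

Emit:
jog_arm(steps=[[0,0.001,0.02,0,0,0,0],[0,0,0.03,0,0,0,0],[0,0,0.025,0,0,0,0],[0,0,0.014,0,0,0,0],[0,0,0.005,0,0,0,0],[0,0,0,0,0,0,0],[0,0,0,0,0,0,0],[0,0,0,0,0,0,0],[0,0,0,0,0,0,0]])

```text
clock: 25.85
tool_pos: [0.6047, -0.2592, 0.0233]
eef_rot: [0.0, 0.708, 0.707, 0.0]
wrist_force: [0.6, -0.1, 1.1]
width: 0.414
grasp_force: 59.9
```

Now release, rise clear, and move back so the cameras see everything.

Emit:
jog_arm(steps=[[0,0,0.001,0,0,0,0],[0,0,0,0,0,0,0],[0,0,0,0,0,0,0.038],[0,0,0,0,0,0,0.045],[0,0,0,0,0,0,0.052],[0,0,0,0,0,0,0.052],[0,0,-0.02,0,0,0,0.052],[0,0,-0.03,0,0,0,0.052],[0,0,-0.04,0,0,0,0.052],[0,0,-0.04,0,0,0,0.052],[0,-0.03,0,0,0,0,0.052],[0,-0.03,0,0,0,0,0.052],[0,-0.03,0,0,0,0,0.052],[0,-0.03,0,0,0,0,0.052],[0,-0.03,0,0,0,0,0.052],[0,0,0,0,0,0,0.052],[0,0,0,0,0,0,0.052],[0,0,0,0,0,0,0.052],[0,0,0,0,0,0,0.052]])

```text
clock: 27.43
tool_pos: [0.4556, -0.2588, 0.1518]
eef_rot: [0.0, 0.707, 0.707, 0.0]
wrist_force: [0.6, 0.5, 0.3]
width: 0.606
grasp_force: 0.0
```

Run:
```python
from h import *
from m import comp
t=snap("top","t6.png"); z=snap("side","s6.png")
def near(s,X,th,amin,amax):
    h=cv2.cvtColor(s["pixels"],cv2.COLOR_RGB2HSV); m=((h[...,2]>th)&(h[...,1]<60)).astype(np.uint8); u=proj(s,X)
    k,l,st,c=cv2.connectedComponentsWithStats(m); return min((tuple(c[i].round(1)) for i in range(1,k) if amin<st[i,4]<amax),key=lambda q:np.hypot(q[0]-u[0],q[1]-u[1])),np.round(u,1)
print("eye lens", near(t,[.6047,-.2592,.052],130,40,130), near(z,[.6047,-.2592,.052],130,8,40))
print("dish", near(t,[.4384,-.0681,.01],150,300,700), near(z,[.4384,-.0681,.0035],150,80,400))
o=np.zeros((600,800,3),np.uint8)
o[:300,:]=cv2.resize(t["pixels"][110:260,95:450,::-1],(800,300)); o[300:600,:400]=cv2.resize(z["pixels"][90:345,150:330,::-1],(400,566))[:300]; o[300:600,400:]=cv2.resize(z["pixels"][90:345,150:330,::-1],(400,566))[266:]
cv2.imwrite("pics/c6.png",o)
```

```text
eye lens ((np.float64(389.5), np.float64(145.7)), array([389.7, 145.6])) ((np.float64(238.6), np.float64(120.5)), array([239.1, 120.9]))
dish ((np.float64(296.9), np.float64(228.3)), array([297.1, 228.2])) ((np.float64(294.4), np.float64(186.2)), array([294.6, 185.7]))
```

View pics/c6.png

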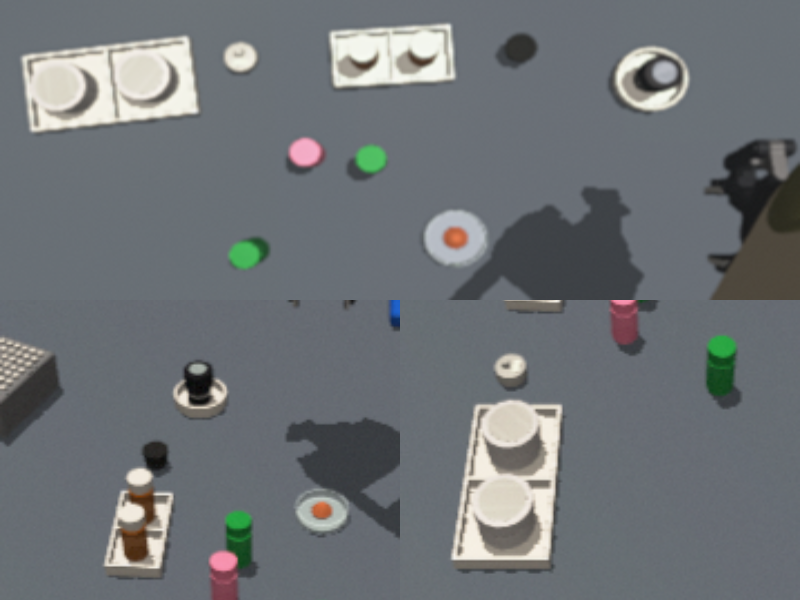

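All five stand upright in their places. The eyepiece lens is at top (389.5,145.7), within half a pixel of the predicted placed position. The dish is unmoved at (296.9,228.3), and the gripper is clear. I hand the job in.

```bash
python3 -c "
from bench import ctrl
print(ctrl.close_job())"
```

```text
the job is handed in; nothing more can be done
None
```

I handed the job in at about 27.5 s: both vials, both tins and the eyepiece stood upright in their places in the last pictures, and the dish had not moved. One slip: I pressed the left tin down too far and the wrist force read about 40 N before I backed off. No verdict came back.

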